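# Tamp ballast stones level in a ship model's plinth

## Robot

A 7-joint arm with a two-finger parallel gripper is mounted at the origin on the work surface. World frame = base frame: x ahead of the robot, y to its left, z up, the work surface at z = 0. Lengths are in m, angles in rad, forces in N, time in s.
With the tool pointing down it reaches from about 0.4 to 0.85 m from the base axis. Payload 10.4 kg.
Tool frame: the origin (TCP) lies at the very end of the fingers, on their centre line; the grasp point (between the pads) lies 19 mm behind it; z points along the fingers, y is the direction in which the jaws open and shut (so a half turn about z gives the same grasp; the last joint's range is limited). The gripper opens to 85 mm and grips with 20 to 120 N. Pads are 22 mm wide; open, the fingers measure 114 mm over their backs; the gripper's body (76 mm by 85 mm) begins 54 mm behind the grasp point. The pads swing forward as they close: fully open they stand 13 mm farther back than shut.
Start: joints at [1.298, 0.332, -0.065, 1.46, 0.022, 1.35, -0.088], TCP at [0.155, -0.606, 0.231] pointing down, gripper open.
Joint ranges: [-2.6, 2.6], [-0.5, 2.12], [-1.47, 1.34], [0.16, 2.42], [-1.27, 4.41], [0.06, 2.06], [-2.6, 2.6]. Speed limits (rad/s): [2.22, 2.22, 2.79, 2.79, 3.14, 3.14, 3.14].

## Interface

Orientations are given as a unit quaternion [x, y, z, w].
In Python, from workcell import get_obs, camera, camera_info, hand_in gives the robot as it stands.
- The arm moves only by the tool move_arm, never from a script. Its argument "moves" is a list of rows, each a list of 3 entries, a list of its own where there are three numbers: the shift along the tool's x, y, z in units of 25 mm (1.0 is 25 mm), then the turn, a rotation vector about the tool's x, y, z in degrees, then the opening, from 0 (shut) to 1 (fully open). A call has 1 to 5 rows; each row shifts and turns the commanded pose from where the row before left it, along the tool's axes as they then stand; what a row does not reach is not made up. A row lasts 1/8 s, in which the tool goes at most 62.5 mm and 10.7 degrees, less where a joint would pass 70% of its speed; a pose out of reach is approached as far as the arm can. A call is refused whole if a number of a shift passes 1 or a number of a turn 10.7, either way. A call with a gripper value outside its range is refused whole. The fingers move at their own pace and stop on an object; "squeeze" is the grip in N (left out, the last holds). Time passes only in rows, so rows that do not move let the fingers close. It gives the time, the measured TCP pose, the force and the opening at its end, in the units of the state.
- get_obs(): the state, without advancing time (a new reading comes with each control period).
- camera(name): name is "scene" or "side" or "wrist"; returns the picture (480x640x3 uint8, red, green, blue); there is no depth.
- camera_info(name): a dict with "fx", "fy", "cx", "cy" (pixels), "origin" and "rotation" of the camera in the world. Camera axes: x right, y down, z forward; pixel columns grow to the right and rows downward; lengths in m; the calibration is good to about 2 mm. A picture is of the moment at which its call begins: read the wrist's pose just before it. camera_info takes no time and is no camera call; for the wrist camera it gives the pose at the moment of the call.
- hand_in(): hands the job in, once; it reports no verdict.
The state is a dict: "clock": time; "joint_pos": joint angles; "joint_velocities": joint speeds; "tau": joint torques, N m; "position": TCP position; "ee_rot": TCP orientation; "ft_force": force on the tool from outside, world axes, zero at the start; "torque": the same for the moment, N m; "grip_width": opening from 0.0 (shut) to 1.0 (fully open).
Only numpy, scipy, OpenCV 4.12 (cv2) and the standard library are available. Lean on these libraries where they do the work, as an engineer would, in place of code of your own. Each camera call takes 0.05 s, during which the arm holds its last target. There are 200 camera calls.

## Task

Some ballast stones ride up on their neighbours in the two cells of the dark display plinth. Take the wooden tamper from its cork board and, one cell after the other, slowly press the stones down with its flat foot, without knocking them, until every stone lies level on the cell floor, finishing each cell with a firm steady push of about 14 N held for about a second, never over 30 N. Then stand the tamper upright back on its cork board and let go; touch the stones with the tamper only, and leave the other things where they are.

Things in the scene. Friction and masses are not known exactly. Their poses are not given: they have to be found in the camera images.
- plinth: Dark wooden display plinth, fixed, 112 x 174 mm (its x, y), 42 mm high to the rim. Origin: centre of its underside; z up, y along its length. Two open cells side by side, centre lines at x = -28 mm (cell a) and +28 mm (cell b), parted by a 14 mm wide light rib as high as the rim; outer walls 7 mm thick.
- cell_a (a point): Centre of the floor of cell a, 8 mm above the plinth's underside. The cell is 42 mm wide, 160 mm long (y), 34 mm deep. Four stones in a tight row along y between an end wall and a wooden end block that slides stiffly along y: three on the floor, a2 wedged up between a1 and a3. Pressed down (about 5 to 15 N, most at first), a2 shoves the row and block along 8 mm and drops to the floor.
- cell_b (a point): Centre of the floor of cell b, 8 mm above the plinth's underside. The cell is 42 mm wide, 160 mm long (y), 34 mm deep. Four stones in a tight row along y between an end wall and a wooden end block that slides stiffly along y: three on the floor, b2 wedged up between b1 and b3. Pressed down (about 5 to 15 N, most at first), b2 shoves the row and block along 8 mm and drops to the floor.
- stone_a1_center (a point): Centre of a grey water-worn stone in cell a: a rounded oblong cobble, 35 to 40 mm across both ways, somewhere from 25 to 28 mm thick, flat underside and top, about 80 g, smooth. Lies on the cell floor at the start.
- stone_a2_center (a point): Centre of a grey water-worn stone in cell a: a rounded oblong cobble, 35 to 40 mm across both ways, somewhere from 25 to 28 mm thick, flat underside and top, about 80 g, smooth. This is the high one at the start, about 14 mm above its neighbours. Once on the floor it stops dead: a foot coming down at 30 mm/s then strikes it with over 30 N, at 10 mm/s it does not; pressing further adds about 10 N per mm.
- stone_a3_center (a point): Centre of a grey water-worn stone in cell a: a rounded oblong cobble, 35 to 40 mm across both ways, somewhere from 25 to 28 mm thick, flat underside and top, about 80 g, smooth. Lies on the cell floor at the start.
- stone_a4_center (a point): Centre of a grey water-worn stone in cell a: a rounded oblong cobble, 35 to 40 mm across both ways, somewhere from 25 to 28 mm thick, flat underside and top, about 80 g, smooth. Lies on the cell floor at the start.
- stone_b1_center (a point): Centre of a grey water-worn stone in cell b: a rounded oblong cobble, 35 to 40 mm across both ways, somewhere from 25 to 28 mm thick, flat underside and top, about 80 g, smooth. Lies on the cell floor at the start.
- stone_b2_center (a point): Centre of a grey water-worn stone in cell b: a rounded oblong cobble, 35 to 40 mm across both ways, somewhere from 25 to 28 mm thick, flat underside and top, about 80 g, smooth. This is the high one at the start, about 14 mm above its neighbours. Once on the floor it stops dead: a foot coming down at 30 mm/s then strikes it with over 30 N, at 10 mm/s it does not; pressing further adds about 10 N per mm.
- stone_b3_center (a point): Centre of a grey water-worn stone in cell b: a rounded oblong cobble, 35 to 40 mm across both ways, somewhere from 25 to 28 mm thick, flat underside and top, about 80 g, smooth. Lies on the cell floor at the start.
- stone_b4_center (a point): Centre of a grey water-worn stone in cell b: a rounded oblong cobble, 35 to 40 mm across both ways, somewhere from 25 to 28 mm thick, flat underside and top, about 80 g, smooth. Lies on the cell floor at the start.
- tamper: Wooden tamper standing upright on the cork board, 110 mm high, 0.13 to 0.25 kg. Origin: centre of the underside of its flat foot; z up along the handle. The foot is 32 x 50 mm (its x, y), 14 mm thick, and fits lengthwise into a cell (its y along the cell) with 5 mm to spare on each side. The handle is a square post 24 x 24 mm, from 14 to 110 mm above the underside.
- tamper_grip (a point): Point on the axis of the tamper's handle, 90 mm above the underside of its foot, 20 mm below the handle's top: where to grip it from above. Axes as the tamper's.
- board: Flat cork board, fixed, 100 x 130 mm (its x, y), 6 mm thick, the tamper's place. Origin: centre of its underside.
- glue_cup: Bystander, to be left alone: steel glue cup, 64 mm across, 50 mm high. Origin: centre of its underside.
- glue_bottle: Bystander, to be left alone: white glue bottle, 44 mm across, 120 mm high. Origin: centre of its underside.
- figurine: Bystander, to be left alone: white porcelain figurine, 60 mm across, 133 mm high. Origin: centre of its underside.
- clamp: Bystander, to be left alone: wooden hand-screw clamp, 90 mm long, 18 mm high. Origin: centre of its underside.
- model_ship: Bystander, to be left alone: finished plywood model ship with sails, about 230 mm long, 215 mm high. Origin: centre of its underside.

How it is judged:
By the outcome, as a careful person would: the job done as asked, in the order asked, and still so for the second after the job is handed in, with the robot touching nothing.
It also fails if it takes over 72 s, if anything falls off the work surface, if the arm or the gripper's body presses on something with over 40 N, if the wrist force passes 120 N, or if a joint passes its speed limit or range.

## Working session

There is one attempt and no reset: what is moved stays moved. The work goes in short steps, Python scripts to look and compute and a tool call to move; the robot and the scene stay as the last step left them, time stands still between calls to the robot, and variables do not carry over. Pictures are saved under pics/ and viewed, about 8 in all and at most 12, crops included, and the job is handed in when it is done.

Besides the shell and the picture viewer there is one more tool, called by a JSON object that holds its "fn" and its "kwargs". move_arm: Moves the arm, as the interface text tells. Its arguments: {"type":"object","properties":{"moves":{"type":"array","items":{"type":"array"}},"squeeze":{"type":"number"}},"required":["moves"]}

```bash
mkdir -p pics
cat > h.py <<'E'
import numpy as np, cv2, json
from workcell import get_obs, camera, camera_info, hand_in
def snap(name, f):
    i=camera_info(name); im=camera(name); cv2.imwrite(f'pics/{f}.png', im[:,:,::-1])
    json.dump({k:np.array(v).tolist() for k,v in i.items()}, open(f'pics/{f}.json','w')); return im,i
def load(f):
    return cv2.imread(f'pics/{f}.png'), json.load(open(f'pics/{f}.json'))
def ray(i,u,v):
    d=np.array(i['rotation'])@np.array([(u-i['cx'])/i['fx'],(v-i['cy'])/i['fy'],1.]); return np.array(i['origin']),d
def onz(i,u,v,z):
    o,d=ray(i,u,v); return o+d*(z-o[2])/d[2]
def proj(i,p):
    c=np.array(i['rotation']).T@(np.array(p)-np.array(i['origin'])); return np.array([i['fx']*c[0]/c[2]+i['cx'],i['fy']*c[1]/c[2]+i['cy']])
E
python3 - <<'E'
from h import *
o=get_obs(); print({k:np.round(v,3).tolist() for k,v in o.items()})
for n in ('scene','side'):
    im,i=snap(n,n+'0'); print(n,{k:np.round(v,3).tolist() for k,v in i.items()})
E
```

```text
{'clock': 0.0, 'joint_pos': [1.298, 0.333, -0.065, 1.461, 0.022, 1.35, -0.088], 'joint_velocities': [-0.002, 0.0, -0.001, 0.001, 0.001, -0.0, 0.002], 'tau': [0.0, -62.544, 0.05, -39.161, 0.016, 0.01, 0.0], 'position': [0.154, -0.605, 0.231], 'ee_rot': [0.992, 0.125, -0.0, -0.001], 'ft_force': [0.2, -0.496, -0.415], 'torque': [0.002, -0.01, -0.002], 'grip_width': 0.998}
scene {'fx': 502.199, 'fy': 502.199, 'cx': 321.837, 'cy': 239.057, 'origin': [1.2, -0.734, 0.802], 'rotation': [0.833, 0.308, -0.15, -0.434]}
side {'fx': 534.672, 'fy': 534.672, 'cx': 316.181, 'cy': 240.863, 'origin': [0.078, -0.503, 0.92], 'rotation': [0.878, -0.332, 0.127, -0.321]}
```

```bash
sed -i "s/np.array(i\['rotation'\])/R(i)/g; 2a from scipy.spatial.transform import Rotation as Ro\ndef R(i): return Ro.from_quat(i['rotation']).as_matrix()" h.py; cat h.py | head -8
```

```text
import numpy as np, cv2, json
from workcell import get_obs, camera, camera_info, hand_in
from scipy.spatial.transform import Rotation as Ro
def R(i): return Ro.from_quat(i['rotation']).as_matrix()
def snap(name, f):
    i=camera_info(name); im=camera(name); cv2.imwrite(f'pics/{f}.png', im[:,:,::-1])
    json.dump({k:np.array(v).tolist() for k,v in i.items()}, open(f'pics/{f}.json','w')); return im,i
def load(f):
```

View pics/scene0.png

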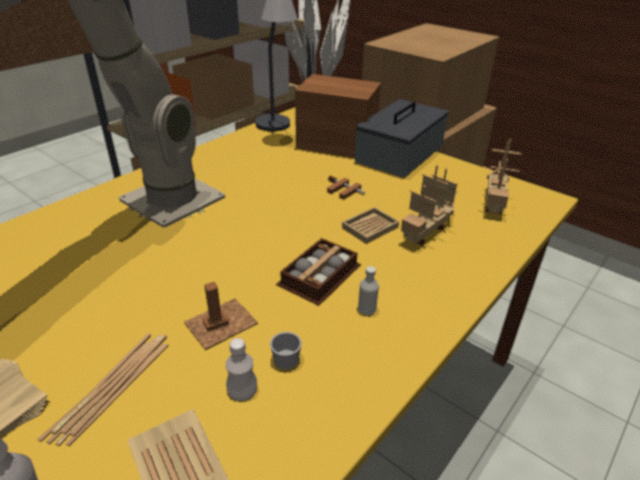

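View pics/side0.png

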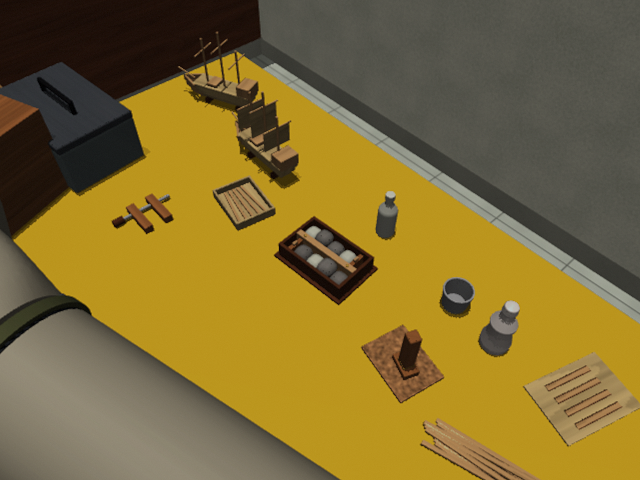

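Run:
```python
from h import *
_,s=load('scene0');_,d=load('side0')
def tri(a,b):
    o1,d1=ray(s,*a);o2,d2=ray(d,*b);A=np.c_[d1,-d2];t=np.linalg.lstsq(A,o2-o1,rcond=None)[0]
    p,q=o1+d1*t[0],o2+d2*t[1];return ((p+q)/2).round(3),round(np.linalg.norm(p-q),4)
print('tamper top',tri((211,286),(413,334)))
print('board corners scene',[onz(s,u,v,.006).round(3).tolist() for u,v in ((185,322),(236,302),(257,321),(199,345))])
print('board corners side',[onz(d,u,v,.006).round(3).tolist() for u,v in ((362,349),(405,326),(442,375),(403,398))])
print('plinth rim side',[onz(d,u,v,.042).round(3).tolist() for u,v in ((314,220),(373,260),(336,290),(279,252))])
print('plinth rim scene',[onz(s,u,v,.042).round(3).tolist() for u,v in ((323,240),(358,260),(319,290),(281,267))])
for n,a,b in (('cup',(286,352),(457,295)),('bottle',(238,345),(511,308)),('bottle2',(370,271),(390,195))): print(n,tri(a,b))
i=camera_info('wrist');o=get_obs();print({k:np.round(v,3).tolist() for k,v in i.items()});
T=Ro.from_quat(o['ee_rot']).as_matrix();print(T.round(3)); print('cam in tool',(T.T@(np.array(i['origin'])-o['position'])).round(3),(T.T@R(i)).round(2))
```

```text
tamper top (array([ 0.523, -0.265,  0.116]), np.float64(0.0043))
board corners scene [[0.466, -0.309, 0.006], [0.502, -0.191, 0.006], [0.583, -0.203, 0.006], [0.543, -0.332, 0.006]]
board corners side [[0.487, -0.188, 0.006], [0.587, -0.208, 0.006], [0.56, -0.324, 0.006], [0.472, -0.307, 0.006]]
plinth rim side [[0.618, 0.1, 0.042], [0.636, -0.067, 0.042], [0.525, -0.072, 0.042], [0.501, 0.08, 0.042]]
plinth rim scene [[0.526, 0.093, 0.042], [0.645, 0.085, 0.042], [0.645, -0.064, 0.042], [0.522, -0.061, 0.042]]
cup (array([ 0.707, -0.237,  0.027]), np.float64(0.0041))
bottle (array([ 0.691, -0.345,  0.122]), np.float64(0.0002))
bottle2 (array([ 0.742, -0.005,  0.116]), np.float64(0.0041))
{'fx': 415.59, 'fy': 415.59, 'cx': 319.061, 'cy': 240.016, 'origin': [0.224, -0.589, 0.373], 'rotation': [0.782, -0.607, -0.086, 0.109]}
[[ 0.969  0.247 -0.   ]
 [ 0.247 -0.969  0.001]
 [-0.    -0.001 -1.   ]]
cam in tool [ 0.071  0.001 -0.143] [[-0.   -0.96 -0.28]
 [ 1.   -0.   -0.  ]
 [ 0.   -0.28  0.96]]
```

{"fn": "move_arm", "kwargs": {"moves": [[[0.97,-0.81,-0.18],[0,0,0],1],[[0.97,-0.81,-0.18],[0,0,0],1],[[0.97,-0.81,-0.18],[0,0,0],1],[[0.97,-0.81,-0.18],[0,0,0],1],[[0.97,-0.81,-0.18],[0,0,0],1]]}}

```text
clock: 0.72
position: [0.2474, -0.4765, 0.2536]
ee_rot: [0.992, 0.125, -0.0, -0.0]
ft_force: [0.2, -0.6, -0.3]
grip_width: 1.001
```

{"fn": "move_arm", "kwargs": {"moves": [[[0.97,-0.81,-0.18],[0,0,0],1],[[0.97,-0.81,-0.18],[0,0,0],1],[[0.97,-0.81,-0.18],[0,0,0],1],[[0.97,-0.81,-0.18],[0,0,0],1],[[0.97,-0.81,-0.18],[0,0,0],1]]}}

```text
clock: 1.35
position: [0.3398, -0.3484, 0.2762]
ee_rot: [0.992, 0.125, -0.0, -0.0]
ft_force: [0.2, 0.4, -0.5]
grip_width: 1.003
```

{"fn": "move_arm", "kwargs": {"moves": [[[0.97,-0.81,-0.18],[0,0,0],1],[[0.97,-0.81,-0.18],[0,0,0],1],[[0.97,-0.81,-0.18],[0,0,0],1],[[0.97,-0.81,-0.18],[0,0,0],1],[[0.97,-0.81,-0.18],[0,0,0],1]]}}

```text
clock: 1.98
position: [0.4322, -0.2204, 0.2987]
ee_rot: [0.992, 0.125, -0.0, -0.0]
ft_force: [-0.6, -0.7, -0.4]
grip_width: 1.004
```

{"fn": "move_arm", "kwargs": {"moves": [[[0.97,-0.81,-0.18],[0,0,8],1],[[0.97,-0.81,-0.18],[0,0,8],1],[[0,0,0],[0,0,8],1],[[0,0,0],[0,0,0],1],[[0,0,0],[0,0,0],1]]}}

```text
clock: 2.6
position: [0.4719, -0.1733, 0.3076]
ee_rot: [0.997, -0.083, -0.0, 0.0]
ft_force: [-0.6, -0.7, 0.5]
grip_width: 1.0
```

Run:
```python
from h import *
o=get_obs(); print(o['clock'],o['position'],o['ee_rot'],o['ft_force'],o['joint_pos'])
snap('wrist','w0')
```

```text
2.6 [ 0.47194562 -0.17330085  0.3075996 ] [ 9.96527585e-01 -8.32630435e-02 -1.95645669e-04  1.95972571e-05] [-0.58297593 -0.67991741  0.45051914] [ 0.75251628  0.06025818 -0.50992994  1.62984528  0.02968394  1.45956899
 -1.49746256]
```

View pics/w0.png

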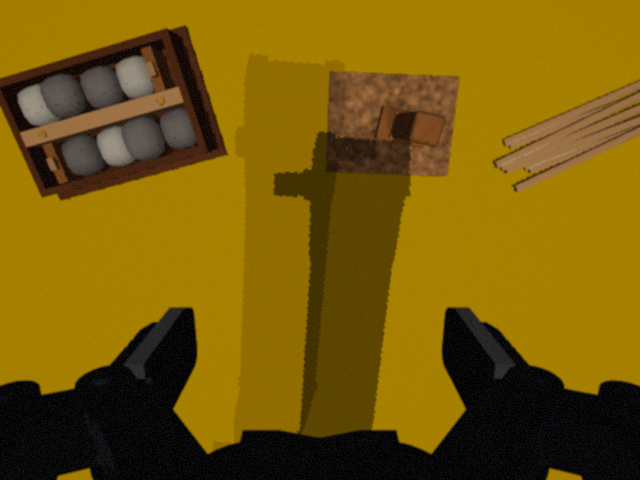

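Run:
```python
from h import *
im,i=load('w0')
a=cv2.resize(im[15:210,0:230],None,fx=2.4,fy=2.4,interpolation=cv2.INTER_CUBIC)
b=cv2.resize(im[95:160,365:455],None,fx=2.7,fy=2.7,interpolation=cv2.INTER_CUBIC)
c=np.zeros((a.shape[0],a.shape[1]+b.shape[1],3),np.uint8);c[:,:a.shape[1]]=a;c[:b.shape[0],a.shape[1]:]=b
c=cv2.convertScaleAbs(c,alpha=1.8);cv2.imwrite('pics/c1.png',c);print(a.shape,b.shape)
```

```text
(468, 552, 3) (176, 243, 3)
```

View pics/c1.png

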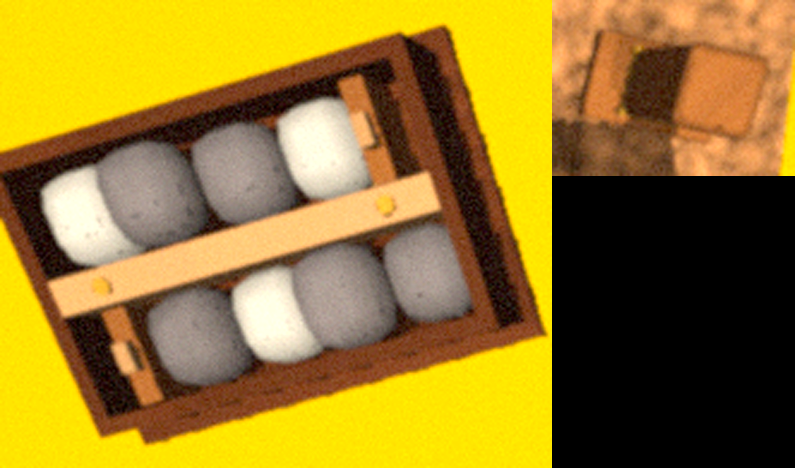

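Run:
```python
from h import *
im,i=load('w0')
f=lambda u,v,z:onz(i,u/2.4,v/2.4+15,z)
A,B=f(57,300,.042),f(437,193,.042)
print('rib',A.round(4),B.round(4),np.linalg.norm(A-B),'yaw of rib dir',np.degrees(np.arctan2(*(A-B)[[1,0]])))
tr,br,bl=f(402,38,.042),f(498,330,.042),f(103,432,.042)
print('corners',tr,br,bl,'width',np.linalg.norm(tr-br),'len',np.linalg.norm(br-bl),'yaws',np.degrees(np.arctan2(*(bl-br)[[1,0]])),np.degrees(np.arctan2(*(tr-br)[[1,0]])),'centre',(tr+bl)/2)
for n,u,v in(('hiU',153,195),('hiL',346,297)): print(n,f(u,v,.047).round(4))
for n,u,v in(('U1',85,218),('U3',245,173),('U4',325,148),('L1',430,272),('L3',275,315),('L4',202,337)): print(n,f(u,v,.033).round(4))
g=lambda u,v,z:onz(i,365+(u-552)/2.7,95+v/2.7,z)
c=[g(u,v,.116) for u,v in((692,45),(769,61),(757,136),(680,122))]
print('top',np.mean(c,0).round(4),[round(np.linalg.norm(c[k]-c[k-1]),4) for k in range(4)],[round(np.degrees(np.arctan2(*(c[k]-c[k-1])[[1,0]])),1) for k in range(4)])
fo=[g(u,v,.020) for u,v in((598,30),(583,112))];print('foot edge',fo,np.degrees(np.arctan2(*(fo[0]-fo[1])[[1,0]])))
bd=[onz(i,u,v,.006) for u,v in((330,72),(459,77),(448,176),(327,172))];print('board',np.mean(bd,0).round(4),[np.degrees(np.arctan2(*(bd[k]-bd[k-1])[[1,0]])).round(1) for k in range(4)],[round(np.linalg.norm(bd[k]-bd[k-1]),3) for k in range(4)])
```

```text
rib [0.5718 0.0953 0.042 ] [ 0.5858 -0.0642  0.042 ] 0.16013740809882956 yaw of rib dir 95.02246324381689
corners [ 0.64097361 -0.06535318  0.042     ] [ 0.5312511  -0.07510048  0.042     ] [0.51809216 0.09559506 0.042     ] width 0.11015461101722684 len 0.17120200662266336 yaws 94.40821901138713 5.076596363390598 centre [0.57953289 0.01512094 0.042     ]
hiU [0.6026 0.0416 0.047 ]
hiL [ 0.5537 -0.0206  0.047 ]
U1 [0.6009 0.0791 0.033 ]
U3 [0.6066 0.011  0.033 ]
U4 [ 0.6102 -0.0226  0.033 ]
L1 [ 0.558  -0.0511  0.033 ]
L3 [0.552  0.0158 0.033 ]
L4 [0.5485 0.048  0.033 ]
top [ 0.5223 -0.2691  0.116 ] [np.float64(0.0214), np.float64(0.0227), np.float64(0.021), np.float64(0.023)] [np.float64(-15.2), np.float64(-110.6), np.float64(165.7), np.float64(70.5)]
foot edge [array([ 0.54577879, -0.24952903,  0.02      ]), array([ 0.517836  , -0.24039317,  0.02      ])] -18.105101177797348
board [ 0.5251 -0.2583  0.006 ] [np.float64(-11.0), np.float64(-101.6), np.float64(169.0), np.float64(78.6)] [np.float64(0.099), np.float64(0.129), np.float64(0.099), np.float64(0.129)]
```

{"fn": "move_arm", "kwargs": {"moves": [[[0,0,0.5],[0,0,8],1],[[0.77,0.755,0.9],[0,0,0],1],[[0.77,0.755,0.9],[0,0,0],1],[[0.77,0.755,0.9],[0,0,0],1],[[0.77,0.755,0.9],[0,0,0],1]]}}

```text
clock: 3.28
position: [0.5227, -0.2695, 0.2045]
ee_rot: [0.988, -0.153, 0.0, 0.0]
ft_force: [0.1, -0.4, -0.1]
grip_width: 0.998
```

{"fn": "move_arm", "kwargs": {"moves": [[[0,0,0],[0,0,0],1],[[0,0,0],[0,0,0],1]]}}

```text
clock: 3.52
position: [0.5227, -0.2678, 0.2058]
ee_rot: [0.988, -0.153, 0.0, -0.0]
ft_force: [-0.0, 0.2, -0.2]
grip_width: 1.001
```

Run:
```python
from h import *
o=get_obs(); print(o['clock'],o['position'],o['ee_rot'])
im,i=snap('wrist','w1'); print(proj(i,[.5228,-.2685,.116]))
```

```text
3.525 [ 0.52271028 -0.26775001  0.20584495] [ 9.88201631e-01 -1.53158377e-01  1.71064313e-04 -1.37361226e-04]
[319.39169264 247.73869317]
```

View pics/w1.png

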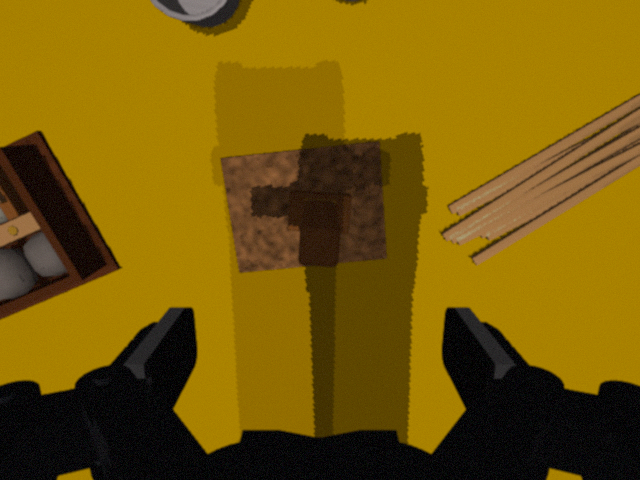

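{"fn": "move_arm", "kwargs": {"moves": [[[0,0,1],[0,0,0],1],[[0,0,1],[0,0,0],1],[[0,0,1],[0,0,0],1],[[0,0,1],[0,0,0],1],[[0,0,0.7],[0,0,0],1]]}}

```text
clock: 4.2
position: [0.5228, -0.2678, 0.0879]
ee_rot: [0.988, -0.153, 0.0, 0.0]
ft_force: [0.3, -0.0, 1.1]
grip_width: 1.003
```

{"fn": "move_arm", "kwargs": {"moves": [[[0,0,0.4],[0,0,0],1],[[0,0,0],[0,0,0],0.6],[[0,0,0],[0,0,0],0.4],[[0,0,0],[0,0,0],0.15],[[0,0,0],[0,0,0],0]], "squeeze": 80}}

```text
clock: 4.82
position: [0.5232, -0.2685, 0.0786]
ee_rot: [0.988, -0.154, 0.001, 0.0]
ft_force: [0.8, -0.5, 3.0]
grip_width: 0.271
```

{"fn": "move_arm", "kwargs": {"moves": [[[0,0,0],[0,0,0],0],[[0,0,0],[0,0,0],0],[[0,0,0],[0,0,0],0]]}}

```text
clock: 5.2
position: [0.5232, -0.2685, 0.0786]
ee_rot: [0.988, -0.154, 0.001, 0.0]
ft_force: [0.1, -0.3, 5.5]
grip_width: 0.273
```

{"fn": "move_arm", "kwargs": {"moves": [[[0,0,-0.4],[0,0,0],0],[[0,0,-0.8],[0,0,0],0],[[0,0,-1],[0,0,-7.6],0],[[0,0,-1],[0,0,-7.6],0],[[0,0,-1],[0,0,-7.5],0]]}}

```text
clock: 5.82
position: [0.5227, -0.2683, 0.185]
ee_rot: [0.999, 0.046, 0.0, 0.0]
ft_force: [-0.1, -0.2, -2.5]
grip_width: 0.268
```

{"fn": "move_arm", "kwargs": {"moves": [[[0.21,-1,0],[0,0,0],0],[[0.21,-1,0],[0,0,0],0],[[0.21,-1,0],[0,0,0],0],[[0.21,-1,0],[0,0,0],0],[[0.21,-1,0],[0,0,0],0]]}}

```text
clock: 6.45
position: [0.538, -0.1406, 0.1841]
ee_rot: [0.999, 0.044, 0.0, 0.0]
ft_force: [0.6, 0.6, -1.8]
grip_width: 0.27
```

{"fn": "move_arm", "kwargs": {"moves": [[[0.21,-1,0],[0,0,0],0],[[0.21,-1,0],[0,0,0],0],[[0.21,-1,0],[0,0,0],0],[[0.21,-1,0],[0,0,0],0],[[0.21,-1,0],[0,0,0],0]]}}

```text
clock: 7.08
position: [0.5533, -0.0138, 0.1841]
ee_rot: [0.999, 0.044, 0.0, 0.0]
ft_force: [-0.7, 0.2, -1.4]
grip_width: 0.271
```

{"fn": "move_arm", "kwargs": {"moves": [[[0,0,0],[0,0,0],0],[[0,0,0],[0,0,0],0],[[0,0,0],[0,0,0],0]]}}

```text
clock: 7.45
position: [0.5531, -0.0158, 0.1831]
ee_rot: [0.999, 0.043, 0.0, 0.0]
ft_force: [-0.7, -0.5, -1.9]
grip_width: 0.273
```

Run:
```python
from h import *
o=get_obs(); print(o['clock'],o['position'],o['ee_rot'],o['ft_force'],o['torque'],np.degrees(2*np.arctan2(o['ee_rot'][1],o['ee_rot'][0])))
im,i=snap('wrist','w2'); 
print('tops',[proj(i,p).round(0) for p in ([.5535,-.015,.042],[.5511,.0129,.042])])
for n in('scene','side'): snap(n,n+'2')
a=cv2.imread('pics/scene2.png')[170:310,250:410];b=cv2.imread('pics/side2.png')[140:300,250:410]
ou=np.zeros((480,800,3),np.uint8);ou[:,:][:480,:0]=0
w=cv2.resize(im[:,:,::-1][0:480,120:520],(400,480));ou[:,:400]=w
ou[:240,400:674]=cv2.resize(a,(274,240),interpolation=cv2.INTER_CUBIC);ou[240:,400:640]=cv2.resize(b,(240,240),interpolation=cv2.INTER_CUBIC)
cv2.imwrite('pics/c2.png',cv2.convertScaleAbs(ou,alpha=1.4))
```

```text
7.45 [ 0.55314619 -0.01576738  0.18309453] [9.99075989e-01 4.29776231e-02 8.53191039e-05 2.92183581e-04] [-0.68761557 -0.47812193 -1.88503034] [-0.02920174  0.04435649 -0.06858957] 4.926390428547558
tops [array([316., 226.]), array([276., 226.])]
```

View pics/c2.png

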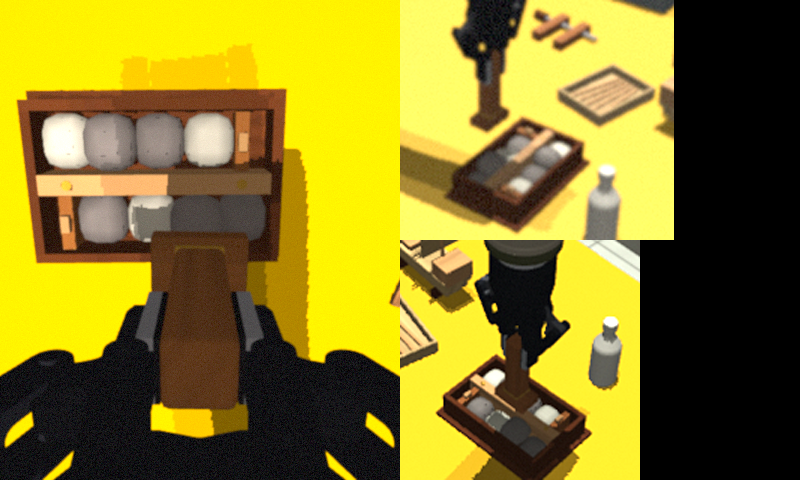

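Run:
```python
from h import *
_,i=load('w2'); o=np.array([.5531,-.0158]); c,s=np.cos(.086),np.sin(.086)
def rel(u,v,z):
    p=onz(i,u,v,z)[:2]; d=p-o; return p.round(4),'along x',round(d@[c,s],4),'along cell',round(d@[-s,c],4)
print('foot front L,R',rel(272,234,.1105),rel(367,234,.1105))
print('rib centre L,R',rel(120+37,184,.042),rel(120+271,184,.042))
print('rim left,right top',rel(120+20,100,.042),rel(120+284,97,.042),'bottom',rel(120+37,262,.042))
```

```text
foot front L,R (array([0.564 , 0.0093]), 'along x', np.float64(0.013), 'along cell', np.float64(0.0241)) (array([ 0.5683, -0.0414]), 'along x', np.float64(0.013), 'along cell', np.float64(-0.0269))
rib centre L,R (array([0.5734, 0.096 ]), 'along x', np.float64(0.0299), 'along cell', np.float64(0.1096)) (array([ 0.5872, -0.0634]), 'along x', np.float64(0.0298), 'along cell', np.float64(-0.0504))
rim left,right top (array([0.6273, 0.1058]), 'along x', np.float64(0.0844), 'along cell', np.float64(0.1148)) (array([ 0.6438, -0.0643]), 'along x', np.float64(0.0862), 'along cell', np.float64(-0.0561)) bottom (array([0.5168, 0.0972]), 'along x', np.float64(-0.0264), 'along cell', np.float64(0.1157))
```

{"fn": "move_arm", "kwargs": {"moves": [[[0.16,-0.12,0.4],[0,0,0],0],[[0,0,0.8],[0,0,0],0],[[0,0,0.6],[0,0,0],0],[[0,0,0.3],[0,0,0],0],[[0,0,0],[0,0,0],0]]}}

```text
clock: 8.22
position: [0.5567, -0.0113, 0.1298]
ee_rot: [0.999, 0.044, -0.0, -0.0]
ft_force: [0.5, 0.8, -1.0]
grip_width: 0.271
```

Run:
```python
from h import *
o=get_obs(); print(o['clock'],o['position'],o['ft_force'],o['torque'])
im,i=snap('wrist','w3'); 
for n in('scene','side'): snap(n,n+'3')
a=cv2.imread('pics/scene3.png')[220:310,270:370];b=cv2.imread('pics/side3.png')[200:310,260:390]
ou=np.zeros((600,800,3),np.uint8)
ou[:330,:440]=im[:,:,::-1][20:350,100:540]
ou[:324,440:800]=cv2.resize(a,(360,324),interpolation=cv2.INTER_CUBIC);ou[330:600,:319]=cv2.resize(b,(319,270),interpolation=cv2.INTER_CUBIC)
cv2.imwrite('pics/c3.png',cv2.convertScaleAbs(ou,alpha=1.5))
```

```text
8.225 [ 0.55665225 -0.01127865  0.12984938] [ 0.46716097  0.81010505 -1.04980003] [-0.02090818 -0.03153964  0.00734768]
```

View pics/c3.png

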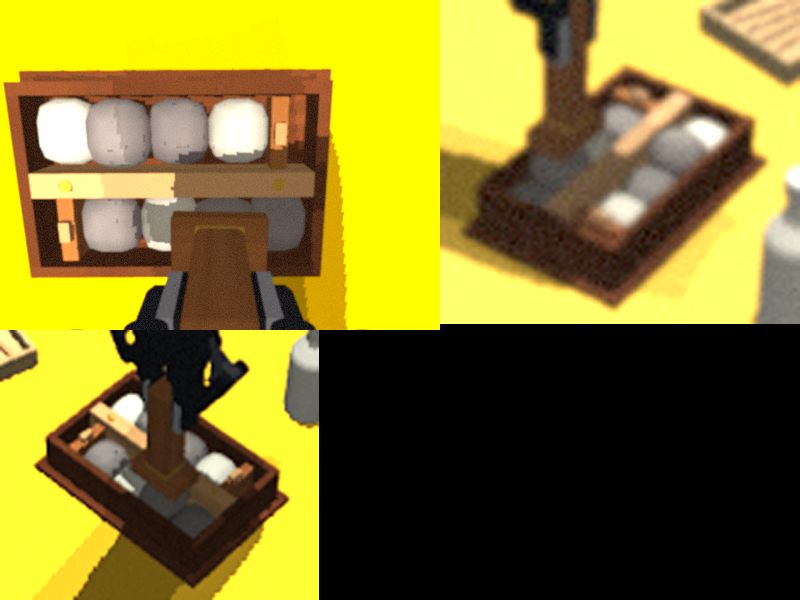

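Run:
```python
from h import *
_,i=load('w3'); o=np.array([.55665,-.0113]); c,s=np.cos(.087),np.sin(.087)
def rel(u,v,z):
    d=onz(i,u,v,z)[:2]-o; return (d@[c,s]).round(4),(d@[-s,c]).round(4)
print('foot',rel(272,232.5,.0572),rel(367,232.5,.0572))
print('rib',rel(129,20+185.5,.042),rel(100+313,20+185,.042))
print('rim bottom outer',rel(100+31,20+276,.042),rel(100+321,20+274,.042),'inner',rel(132,20+265,.042))
```

```text
foot (np.float64(0.0137), np.float64(0.0241)) (np.float64(0.0137), np.float64(-0.0268))
rib (np.float64(0.0253), np.float64(0.106)) (np.float64(0.0257), np.float64(-0.054))
rim bottom outer (np.float64(-0.0299), np.float64(0.1118)) (np.float64(-0.0285), np.float64(-0.0622)) inner (np.float64(-0.0228), np.float64(0.1103))
```

{"fn": "move_arm", "kwargs": {"moves": [[[0,0,0.05],[0,0,0],0],[[0,0,0.05],[0,0,0],0],[[0,0,0.05],[0,0,0],0],[[0,0,0.05],[0,0,0],0],[[0,0,0.05],[0,0,0],0]]}}

```text
clock: 9.0
position: [0.5568, -0.0113, 0.1239]
ee_rot: [0.999, 0.044, -0.0, 0.0]
ft_force: [0.3, 0.3, -1.5]
grip_width: 0.271
```

{"fn": "move_arm", "kwargs": {"moves": [[[0,0,0.05],[0,0,0],0],[[0,0,0.05],[0,0,0],0],[[0,0,0.05],[0,0,0],0],[[0,0,0.05],[0,0,0],0],[[0,0,0.05],[0,0,0],0]]}}

```text
clock: 9.62
position: [0.5578, -0.0106, 0.1191]
ee_rot: [0.999, 0.044, 0.001, -0.0]
ft_force: [-1.0, 2.2, 9.0]
grip_width: 0.274
```

{"fn": "move_arm", "kwargs": {"moves": [[[0,0,0.05],[0,0,0],0],[[0,0,0.05],[0,0,0],0],[[0,0,0.05],[0,0,0],0]]}}

```text
clock: 10.0
position: [0.5578, -0.0106, 0.1151]
ee_rot: [0.999, 0.044, 0.001, -0.0]
ft_force: [0.6, 1.2, 4.4]
grip_width: 0.27
```

{"fn": "move_arm", "kwargs": {"moves": [[[0,0,0.05],[0,0,0],0],[[0,0,0.05],[0,0,0],0],[[0,0,0.05],[0,0,0],0]]}}

```text
clock: 10.38
position: [0.5568, -0.0115, 0.1101]
ee_rot: [0.999, 0.044, -0.0, 0.0]
ft_force: [-0.2, 1.2, 1.1]
grip_width: 0.276
```

{"fn": "move_arm", "kwargs": {"moves": [[[0,0,0.05],[0,0,0],0],[[0,0,0.05],[0,0,0],0]]}}

```text
clock: 10.62
position: [0.5571, -0.0113, 0.1083]
ee_rot: [0.999, 0.044, 0.0, 0.0]
ft_force: [-2.8, 0.5, 13.4]
grip_width: 0.277
```

{"fn": "move_arm", "kwargs": {"moves": [[[0,0,0],[0,0,0],0],[[0,0,0],[0,0,0],0]]}}

```text
clock: 10.88
position: [0.5571, -0.0114, 0.1084]
ee_rot: [0.999, 0.044, 0.0, 0.0]
ft_force: [-1.3, 0.3, 7.5]
grip_width: 0.27
```

{"fn": "move_arm", "kwargs": {"moves": [[[0,0,0.02],[0,0,0],0],[[0,0,0],[0,0,0],0],[[0,0,0],[0,0,0],0]]}}

```text
clock: 11.25
position: [0.5573, -0.0113, 0.1083]
ee_rot: [0.999, 0.044, 0.0, 0.0]
ft_force: [-2.4, 1.3, 11.9]
grip_width: 0.274
```

{"fn": "move_arm", "kwargs": {"moves": [[[0,0,0.003],[0,0,0],0],[[0,0,0],[0,0,0],0],[[0,0,0],[0,0,0],0],[[0,0,0],[0,0,0],0],[[0,0,0],[0,0,0],0]]}}

```text
clock: 11.88
position: [0.5573, -0.0113, 0.1083]
ee_rot: [0.999, 0.044, 0.0, 0.0]
ft_force: [-3.6, 0.3, 12.3]
grip_width: 0.272
```

Run:
```python
from h import *
o=get_obs(); print(o['clock'],o['position'],o['ft_force'],o['torque'])
```

```text
11.875 [ 0.55728189 -0.0113196   0.10832555] [-3.62630711  0.25294388 12.34386655] [ 0.13759488  0.88091989 -0.0370153 ]
```

{"fn": "move_arm", "kwargs": {"moves": [[[0,0,0],[0,0,0],0],[[0,0,0],[0,0,0],0],[[0,0,0],[0,0,0],0],[[0,0,0],[0,0,0],0]]}}

```text
clock: 12.38
position: [0.5573, -0.0113, 0.1083]
ee_rot: [0.999, 0.044, 0.0, 0.0]
ft_force: [-2.1, -0.2, 11.9]
grip_width: 0.267
```

{"fn": "move_arm", "kwargs": {"moves": [[[0,0,-0.05],[0,0,0],0],[[0,0,-0.2],[0,0,0],0],[[0,0,-0.6],[0,0,0],0],[[0,0,-0.9],[0,0,0],0],[[0,0,-0.8],[0,0,0],0]]}}

```text
clock: 13.0
position: [0.557, -0.0113, 0.1726]
ee_rot: [0.999, 0.044, 0.0, 0.0]
ft_force: [-0.8, -0.4, -1.5]
grip_width: 0.271
```

{"fn": "move_arm", "kwargs": {"moves": [[[0.75,-0.71,0],[0,0,0],0],[[0.75,-0.71,0],[0,0,0],0],[[0.74,-0.72,0],[0,0,0],0],[[0,0,0],[0,0,0],0],[[0,0,0],[0,0,0],0]]}}

```text
clock: 13.62
position: [0.6077, 0.0462, 0.1712]
ee_rot: [0.999, 0.044, -0.0, 0.0]
ft_force: [-0.6, 0.2, -1.1]
grip_width: 0.27
```

Run:
```python
from h import *
o=get_obs(); print(o['clock'],o['position'],o['ft_force'],o['torque'])
im,i=snap('wrist','w4'); 
for n in('scene','side'): snap(n,n+'4')
a=cv2.imread('pics/scene4.png')[220:310,270:370];b=cv2.imread('pics/side4.png')[200:310,260:390]
ou=np.zeros((600,800,3),np.uint8)
ou[:360,:440]=im[:,:,::-1][120:480,100:540]
ou[:324,440:800]=cv2.resize(a,(360,324),interpolation=cv2.INTER_CUBIC);ou[330:600,440:759]=cv2.resize(b,(319,270),interpolation=cv2.INTER_CUBIC)
cv2.imwrite('pics/c4.png',cv2.convertScaleAbs(ou,alpha=1.5))
```

```text
13.625 [0.6077193  0.04620495 0.1712374 ] [-0.58819701  0.17707131 -1.11031532] [-0.04810092  0.02870036 -0.03035766]
```

View pics/c4.png

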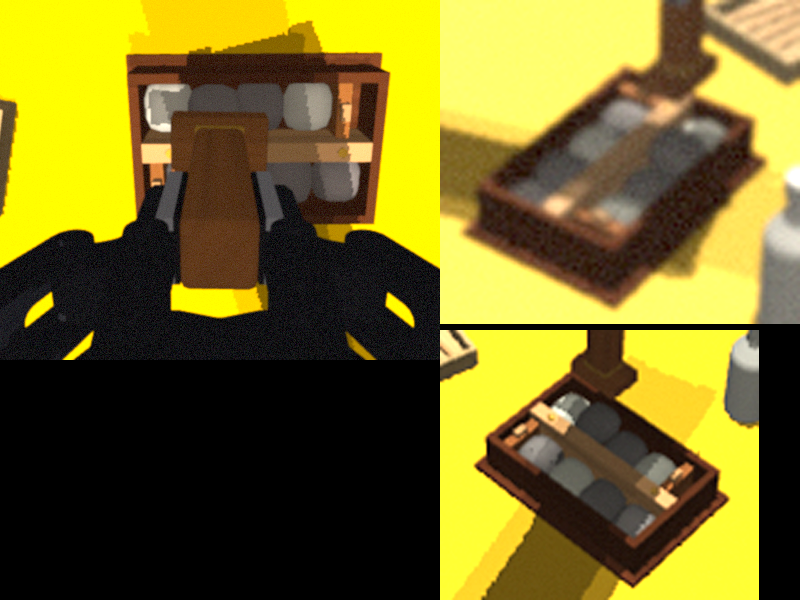

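Run:
```python
from h import *
_,i=load('w4'); o=np.array([.6077,.0462]); c,s=np.cos(.087),np.sin(.087)
def rel(u,v,z):
    d=onz(i,u,v,z)[:2]-o; return (d@[c,s]).round(4),(d@[-s,c]).round(4)
print('rib',rel(241,266,.042),rel(471,268,.042),'rim far outer',rel(228,187,.042),rel(488,191,.042),'near',rel(474,342,.042))
```

```text
rib (np.float64(-0.0254), np.float64(0.0529)) (np.float64(-0.0268), np.float64(-0.1067)) rim far outer (np.float64(0.0296), np.float64(0.0586)) (np.float64(0.0269), np.float64(-0.1124)) near (np.float64(-0.0843), np.float64(-0.1147))
```

{"fn": "move_arm", "kwargs": {"moves": [[[0.06,0,0.4],[0,0,0],0],[[0,0,0.7],[0,0,0],0],[[0,0,0.4],[0,0,0],0],[[0,0,0.15],[0,0,0],0],[[0,0,0],[0,0,0],0]]}}

```text
clock: 14.4
position: [0.6094, 0.047, 0.1295]
ee_rot: [0.999, 0.044, -0.0, -0.0]
ft_force: [0.4, 0.7, -1.1]
grip_width: 0.27
```

Run:
```python
from h import *
o=get_obs(); print(o['clock'],o['position'],o['ft_force'])
im,i=snap('wrist','w5'); 
a=im[150:350,180:520,::-1]
cv2.imwrite('pics/c5.png',cv2.convertScaleAbs(cv2.resize(a,None,fx=2.2,fy=2.2,interpolation=cv2.INTER_CUBIC),alpha=1.6))
```

```text
14.4 [0.60941475 0.04704545 0.12951848] [ 0.42297449  0.70700991 -1.14320986]
```

View pics/c5.png

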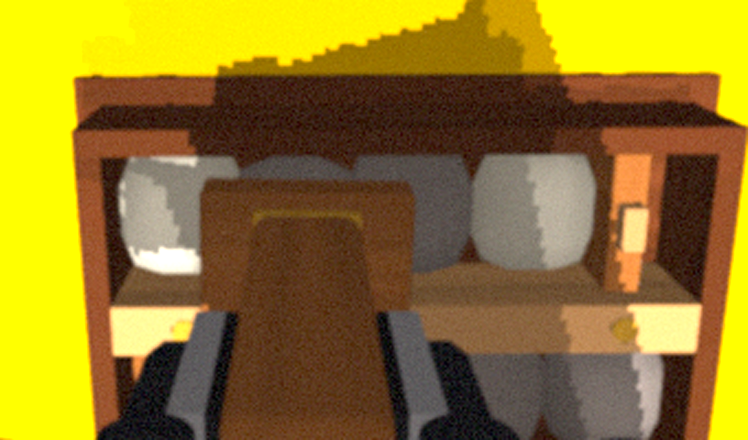

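Run:
```python
from h import *
_,i=load('w5'); o=np.array([.6094,.047]); c,s=np.cos(.087),np.sin(.087)
f=lambda u,v,z:[x.round(4) for x in ((onz(i,180+u/2.2,150+v/2.2,z)[:2]-o)@np.array([[c,-s],[s,c]]))]
print('rib',f(110,331,.042),f(700,329,.042),'far inner',f(90,155,.042),f(700,153,.042),'outer',f(75,130,.042),f(742,127,.042),'foot',f(203,181,.057),f(412,181,.057),'stone2 left/right',f(237,165,.047),f(360,165,.047))
```

```text
rib [np.float64(-0.0325), np.float64(0.0525)] [np.float64(-0.0318), np.float64(-0.1087)] far inner [np.float64(0.0168), np.float64(0.0547)] [np.float64(0.0175), np.float64(-0.1028)] outer [np.float64(0.0234), np.float64(0.0582)] [np.float64(0.0243), np.float64(-0.1127)] foot [np.float64(0.0139), np.float64(0.024)] [np.float64(0.0139), np.float64(-0.0269)] stone2 left/right [np.float64(0.0154), np.float64(0.0164)] [np.float64(0.0155), np.float64(-0.0148)]
```

{"fn": "move_arm", "kwargs": {"moves": [[[-0.06,0,0.05],[0,0,0],0],[[0,0,0.05],[0,0,0],0],[[0,0,0.05],[0,0,0],0],[[0,0,0.05],[0,0,0],0],[[0,0,0.05],[0,0,0],0]]}}

```text
clock: 15.08
position: [0.608, 0.0469, 0.1234]
ee_rot: [0.999, 0.044, 0.0, 0.0]
ft_force: [0.1, 0.1, -2.3]
grip_width: 0.274
```

{"fn": "move_arm", "kwargs": {"moves": [[[0,0,0.05],[0,0,0],0],[[0,0,0.05],[0,0,0],0],[[0,0,0.05],[0,0,0],0],[[0,0,0.05],[0,0,0],0]]}}

```text
clock: 15.58
position: [0.6085, 0.0469, 0.1192]
ee_rot: [0.999, 0.044, 0.001, 0.0]
ft_force: [-2.5, -0.4, 8.6]
grip_width: 0.266
```

{"fn": "move_arm", "kwargs": {"moves": [[[0,0,0.05],[0,0,0],0],[[0,0,0.05],[0,0,0],0],[[0,0,0.05],[0,0,0],0]]}}

```text
clock: 15.95
position: [0.6091, 0.0462, 0.1162]
ee_rot: [0.999, 0.043, 0.001, 0.001]
ft_force: [0.0, -2.1, 7.3]
grip_width: 0.275
```

{"fn": "move_arm", "kwargs": {"moves": [[[0,0,0.05],[0,0,0],0],[[0,0,0.05],[0,0,0],0],[[0,0,0.05],[0,0,0],0]]}}

```text
clock: 16.32
position: [0.6085, 0.0467, 0.1115]
ee_rot: [0.999, 0.044, 0.001, 0.0]
ft_force: [1.1, -0.2, 2.8]
grip_width: 0.271
```

{"fn": "move_arm", "kwargs": {"moves": [[[0,0,0.05],[0,0,0],0],[[0,0,0.05],[0,0,0],0]]}}

```text
clock: 16.58
position: [0.6078, 0.0469, 0.1082]
ee_rot: [0.999, 0.044, -0.0, -0.0]
ft_force: [0.7, 0.1, 0.4]
grip_width: 0.274
```

{"fn": "move_arm", "kwargs": {"moves": [[[0,0,0.04],[0,0,0],0]]}}

```text
clock: 16.7
position: [0.6077, 0.047, 0.107]
ee_rot: [0.999, 0.044, -0.0, -0.0]
ft_force: [0.5, -0.1, 0.1]
grip_width: 0.269
```

{"fn": "move_arm", "kwargs": {"moves": [[[0,0,0.04],[0,0,0],0]]}}

```text
clock: 16.82
position: [0.6079, 0.0469, 0.1064]
ee_rot: [0.999, 0.044, -0.0, 0.0]
ft_force: [-0.7, -1.0, 6.8]
grip_width: 0.273
```

{"fn": "move_arm", "kwargs": {"moves": [[[0,0,0.02],[0,0,0],0],[[0,0,0],[0,0,0],0]]}}

```text
clock: 17.08
position: [0.608, 0.047, 0.1064]
ee_rot: [0.999, 0.044, 0.0, 0.0]
ft_force: [-2.3, -0.8, 5.7]
grip_width: 0.269
```

{"fn": "move_arm", "kwargs": {"moves": [[[0,0,0.015],[0,0,0],0],[[0,0,0.015],[0,0,0],0],[[0,0,0],[0,0,0],0],[[0,0,0],[0,0,0],0]]}}

```text
clock: 17.58
position: [0.6083, 0.0471, 0.1064]
ee_rot: [0.999, 0.044, 0.001, 0.0]
ft_force: [-2.6, -0.6, 10.3]
grip_width: 0.272
```

```bash
python3 -c "
from h import *
o=get_obs(); print(o['clock'],o['position'],o['ft_force'])"
```

```text
17.575 [0.60832369 0.04707313 0.10638873] [-2.57514494 -0.63924233 10.25250538]
```

{"fn": "move_arm", "kwargs": {"moves": [[[0,0,0.012],[0,0,0],0],[[0,0,0],[0,0,0],0],[[0,0,0],[0,0,0],0],[[0,0,0],[0,0,0],0],[[0,0,0],[0,0,0],0]]}}

```text
clock: 18.2
position: [0.6084, 0.0471, 0.1063]
ee_rot: [0.999, 0.044, 0.001, 0.0]
ft_force: [-2.8, -1.8, 12.2]
grip_width: 0.272
```

{"fn": "move_arm", "kwargs": {"moves": [[[0,0,0],[0,0,0],0],[[0,0,0],[0,0,0],0],[[0,0,0],[0,0,0],0],[[0,0,0],[0,0,0],0],[[0,0,0],[0,0,0],0]]}}

```text
clock: 18.82
position: [0.6084, 0.0471, 0.1063]
ee_rot: [0.999, 0.044, 0.001, 0.0]
ft_force: [-4.2, -1.1, 12.2]
grip_width: 0.269
```

{"fn": "move_arm", "kwargs": {"moves": [[[0,0,-0.05],[0,0,0],0],[[0,0,-0.2],[0,0,0],0],[[0,0,-0.8],[0,0,0],0],[[0,0,-1],[0,0,0],0],[[0,0,-1],[0,0,0],0]]}}

```text
clock: 19.45
position: [0.608, 0.047, 0.1831]
ee_rot: [0.999, 0.044, 0.0, -0.0]
ft_force: [-0.7, -0.3, -1.9]
grip_width: 0.272
```

{"fn": "move_arm", "kwargs": {"moves": [[[-0.345,0.944,0],[0,0,0],0],[[-0.345,0.944,0],[0,0,0],0],[[-0.345,0.944,0],[0,0,0],0],[[-0.345,0.944,0],[0,0,0],0],[[-0.345,0.944,0],[0,0,0],0]]}}

```text
clock: 20.08
position: [0.5753, -0.075, 0.1825]
ee_rot: [0.999, 0.044, 0.0, 0.0]
ft_force: [0.6, -0.1, -1.0]
grip_width: 0.27
```

{"fn": "move_arm", "kwargs": {"moves": [[[-0.345,0.944,0],[0,0,0],0],[[-0.345,0.944,0],[0,0,0],0],[[-0.345,0.944,0],[0,0,0],0],[[-0.345,0.944,0],[0,0,0],0],[[0,0,0],[0,0,0],0]]}}

```text
clock: 20.7
position: [0.5488, -0.1738, 0.1822]
ee_rot: [0.999, 0.042, 0.0, 0.001]
ft_force: [-0.3, 1.4, -0.7]
grip_width: 0.269
```

Run:
```python
from h import *
o=get_obs(); print(o['clock'],o['position'],o['ft_force'])
im,i=snap('wrist','w6'); ou=np.zeros((600,800,3),np.uint8)
for n in('scene','side'): snap(n,n+'6')
b=cv2.imread('pics/side6.png')[210:310,265:385];a=cv2.imread('pics/scene6.png')[230:310,270:370]
ou[:360,:480]=cv2.resize(im[:,:,::-1],(480,360));ou[:300,480:800]=cv2.resize(a,(320,300),interpolation=cv2.INTER_CUBIC)
ou[300:600,440:800]=cv2.resize(b,(360,300),interpolation=cv2.INTER_CUBIC)
cv2.imwrite('pics/c6.png',cv2.convertScaleAbs(ou,alpha=1.8))
```

```text
20.7 [ 0.54877441 -0.17384844  0.18216565] [-0.32962455  1.41583101 -0.6986983 ]
```

View pics/c6.png

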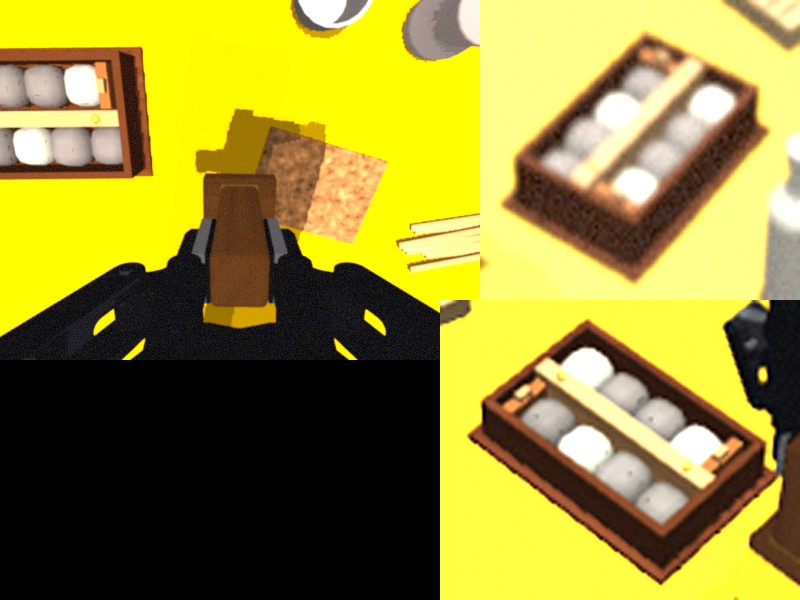

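{"fn": "move_arm", "kwargs": {"moves": [[[-0.33,0.9,0],[0,0,0],0],[[-0.33,0.9,0],[0,0,0],0],[[-0.33,0.9,0],[0,0,0],0],[[-0.33,0.85,0],[0,0,7.6],0],[[0,0,0.5],[0,0,7.6],0]]}}

```text
clock: 21.48
position: [0.5244, -0.2642, 0.1696]
ee_rot: [0.996, -0.092, 0.001, 0.001]
ft_force: [-0.4, 0.3, -2.1]
grip_width: 0.271
```

{"fn": "move_arm", "kwargs": {"moves": [[[0,0,0.8],[0,0,7.5],0],[[0,0,1],[0,0,0],0],[[0,0,0.8],[0,0,0],0],[[0,0,0.4],[0,0,0],0],[[0,0,0.2],[0,0,0],0]]}}

```text
clock: 22.1
position: [0.5243, -0.2626, 0.0885]
ee_rot: [0.988, -0.154, 0.0, -0.0]
ft_force: [-0.2, -0.3, -1.9]
grip_width: 0.27
```

{"fn": "move_arm", "kwargs": {"moves": [[[0,0,0.05],[0,0,0],0],[[0,0,0.05],[0,0,0],0],[[0,0,0.05],[0,0,0],0]]}}

```text
clock: 22.48
position: [0.5243, -0.263, 0.0854]
ee_rot: [0.988, -0.154, 0.0, 0.0]
ft_force: [-0.5, 0.4, -1.7]
grip_width: 0.273
```

{"fn": "move_arm", "kwargs": {"moves": [[[0,0,0.06],[0,0,0],0],[[0,0,0.06],[0,0,0],0],[[0,0,0.06],[0,0,0],0]]}}

```text
clock: 22.85
position: [0.5241, -0.2628, 0.0804]
ee_rot: [0.988, -0.154, 0.0, 0.0]
ft_force: [0.1, 0.6, -1.7]
grip_width: 0.272
```

{"fn": "move_arm", "kwargs": {"moves": [[[0,0,0.04],[0,0,0],0],[[0,0,0.04],[0,0,0],0]]}}

```text
clock: 23.1
position: [0.5242, -0.2628, 0.0786]
ee_rot: [0.988, -0.154, 0.0, 0.0]
ft_force: [-2.1, 1.3, 6.2]
grip_width: 0.274
```

{"fn": "move_arm", "kwargs": {"moves": [[[0,0,0],[0,0,0],0.3],[[0,0,0],[0,0,0],0.4],[[0,0,0],[0,0,0],0.6],[[0,0,0],[0,0,0],0.85],[[0,0,0],[0,0,0],1]]}}

```text
clock: 23.72
position: [0.5241, -0.2628, 0.0785]
ee_rot: [0.988, -0.154, 0.0, 0.0]
ft_force: [-0.8, 0.2, 0.8]
grip_width: 0.985
```

{"fn": "move_arm", "kwargs": {"moves": [[[0,0,0],[0,0,0],1],[[0,0,-0.5],[0,0,0],1],[[0,0,-1],[0,0,0],1],[[0,0,-1],[0,0,0],1],[[0,0,-1],[0,0,0],1]]}}

```text
clock: 24.35
position: [0.5243, -0.2628, 0.1678]
ee_rot: [0.988, -0.154, 0.0, 0.0]
ft_force: [0.8, 0.1, 0.3]
grip_width: 1.002
```

{"fn": "move_arm", "kwargs": {"moves": [[[-0.5,0,-1],[0,0,0],1],[[-1,0,-1],[0,0,0],1],[[-1,0,-0.5],[0,0,0],1],[[0,0,0],[0,0,0],1],[[0,0,0],[0,0,0],1]]}}

```text
clock: 24.98
position: [0.4648, -0.2439, 0.2288]
ee_rot: [0.988, -0.154, 0.0, 0.0]
ft_force: [0.0, -0.3, -0.3]
grip_width: 1.0
```

Run:
```python
from h import *
o=get_obs(); print(o['clock'],o['position'],o['ft_force'])
im,i=snap('wrist','w7'); ou=np.zeros((480,800,3),np.uint8);snap('side','side7')
b=cv2.imread('pics/side7.png')[290:410,340:460]
ou[:,:480]=cv2.resize(im[:,80:560,::-1],(480,480));ou[:320,480:800]=cv2.resize(b,(320,320),interpolation=cv2.INTER_CUBIC)
cv2.imwrite('pics/c7.png',cv2.convertScaleAbs(ou,alpha=1.6))
```

```text
24.975 [ 0.46482837 -0.24390356  0.22877957] [ 0.03475472 -0.31882419 -0.26073531]
```

View pics/c7.png

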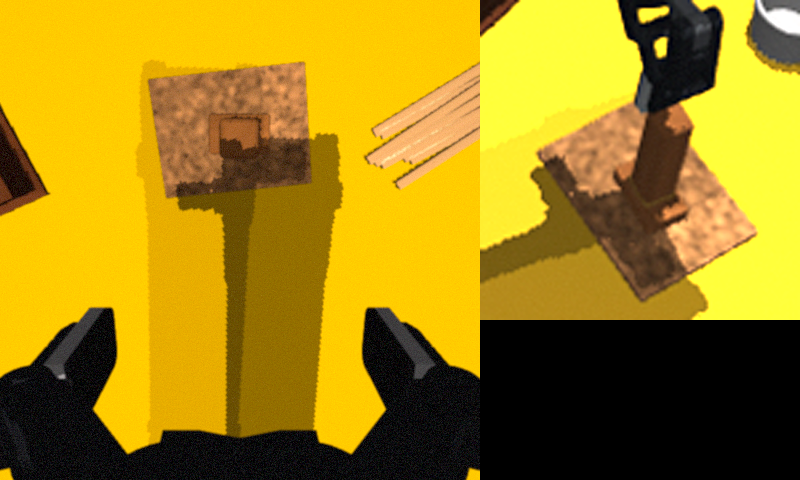

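```bash
python3 -c "
from h import *
print(hand_in())"
```

```text
the job is handed in; nothing more can be done
None
```

I pressed the stones down in both cells with the tamper, the near cell first and then the far one. I then stood the tamper back on its cork board, let go, backed the arm away and handed in at about 25 s.

- **Pressing:** The foot came down at about 10 mm/s. The highest wrist reading between moves was 13.4 N, about 15 N allowing for the tamper's weight. Peaks inside a move were not recorded.
- **Final push:** Each cell finished with a steady 12 N at the wrist. That is about 14 N at the foot with the tamper's weight of about 1.7 N added, held for about 1.1 to 1.3 s.
- **Stones:** The foot stopped at heights matching stone thicknesses of about 27.7 mm in the near cell and 25.8 mm in the far one, within the given 25 to 28 mm. Scene, side and wrist pictures taken after both presses show all eight stones level, with the end blocks shoved along. I judged level by eye, without measuring each stone's height.
- **Tamper:** The last pictures show it upright on the board with the gripper clear and the wrist force near zero.
- **Disagreements:**
  - One wrist picture over the far cell, taken from higher up, put the foot about 3 mm off to one side. A closer picture did not bear that out, so I took my correction back before pressing.
  - Sideways forces of about 2 to 4 N showed during the final pushes, so the foot may have been slightly tilted or brushing a wall.

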